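# Unstack the baking things and set out the baking station

## Task

The baking things were piled into one stack to clear the counter: take it apart and set each thing upright in the middle of its own place, the measuring cup on the kitchen scale, the orange-lidded box of nuts on the round chopping board, the red cocoa tin in the empty half of the wooden spice tray, and the green-lidded container of dough on the dark slate slab, lying the same way as the slab. Set each one down gently without dropping or tipping it, let go of it, and leave the salt mill and the blue tin in the tray standing where they are.

Things in the scene. Friction and masses are not known exactly. Their poses are not given: they have to be found in the camera images.
- cup: Bare aluminium measuring cup, top of the stack, standing upright and empty: round bowl 48 mm across the rim, 42 mm across the base, 40 mm high, walls 2.5 mm, floor 4 mm, 80 g; a flat handle 16 mm wide and 4 mm thick runs out from the rim along the cup's +x to 96 mm from its centre, its top 39 mm above the base. Origin at the centre of the bowl's underside, z up. It stands on the lid of the orange-lidded box.
- nut_box: Small square closed food box, second from the top: frosted body 52 x 52 mm, flat orange lid 56 x 56 mm and 10 mm thick on top, 34 mm high overall, about 120 g. Origin at the centre of the underside, sides along its x and y, z up. It stands on the red tin.
- cocoa_tin: Round red tin with a steel rim band, third from the top: 66 mm diameter, 44 mm high, flat top, about 180 g. Origin at the centre of the underside, z up. It stands on the lid of the green-lidded container.
- dough_box: Large closed food container at the bottom of the stack, standing on the counter: frosted body 120 mm long (its x) and 61 mm wide (its y), flat green lid 126 x 66 mm and 11 mm thick on top, 46 mm high overall, about 350 g; closing tabs on the short ends stand out 2 mm. Origin at the centre of the underside, z up. The stacked things are centred on one another to about 3 mm.
- scale_pan (a point): Centre of the top face of the kitchen scale's round steel pan, 120 mm diameter, 24 mm above the counter and 8 mm above the white case (166 x 132 mm) around it; the case's display and buttons are on its -x side. Axes are the scale's, z up. Fixed, does not sink. The measuring cup's place.
- board_mid (a point): Centre of the top face of the small round light-wood chopping board: 132 mm diameter, 14 mm thick, with a short 32 mm wide handle along its +x to 97 mm from the centre. z up. Fixed. The orange-lidded box's place.
- tray_free (a point): Centre of the floor of the empty half of the brown wooden spice tray, 5 mm above the counter. The tray is 90 mm (x) by 172 mm (y) outside and 20 mm high, with 5 mm walls, and a slightly lower divider splits it into two halves, each 80 x 78.5 mm inside; the other half, centred 83.5 mm away along +y, holds the blue tin. Axes are the tray's, z up. Fixed. The red tin's place.
- slab_mid (a point): Centre of the top face of the dark grey slate slab: 170 mm long (its x), 102 mm wide (its y), 12 mm thick. z up. Fixed. The green-lidded container's place, its long side along the slab's long side (either way round).
- salt_mill: Waisted wooden salt mill standing on the counter, 50 mm diameter, 83 mm high, origin at the centre of its underside, z up. Leave it alone.
- spice_tin: Round dark blue tin with a steel rim band, 66 mm diameter and 44 mm high, already standing in the other half of the spice tray; origin at the centre of its underside. Leave it alone.

How it is judged:
By the outcome, as a careful person would: the job done as asked, in the order asked, and still so for the second after the job is handed in, with the robot touching nothing.
It also fails if it takes over 138 s, if anything falls off the work surface, if the arm or the gripper's body presses on something with over 40 N, if the wrist force passes 120 N, or if a joint passes its speed limit or range.

## Robot

A 6-joint arm with a two-finger parallel gripper is mounted at the origin on the work surface. World frame = base frame: x ahead of the robot, y to its left, z up, the work surface at z = 0. Lengths are in mm, angles in rad, forces in N, time in s.
With the tool pointing down it reaches from about 350 to 975 mm from the base axis. Payload 7.1 kg.
Tool frame: the origin (TCP) lies on the front face of the gripper's body, between the roots of the fingers; the fingertips stand 80 mm ahead of it and the grasp point (between the pads) lies 61 mm ahead of it (env.tips_ahead is the distance from the TCP to the fingertips, in mm); z points along the fingers, y is the direction in which the jaws open and shut (so a half turn about z gives the same grasp; the last joint's range is limited). The gripper opens to 88 mm and grips with 3 to 60 N. Pads are 20 mm wide; open, the fingers measure 115 mm over their backs; the gripper's body (75 mm by 178 mm) begins 61 mm behind the grasp point.
Start: joints at [1.132, 0.423, 1.63, -0, 1.089, -0.019], TCP at [254.704, 570.729, 302.675] pointing down, gripper open.
Joint ranges: [-3, 3], [-0.9, 2.11], [0.09, 2.58], [-1.31, 4.45], [0.11, 2.69], [-2.54, 2.54]. Speed limits (rad/s): [2.39, 2.39, 3.01, 3.14, 3.14, 3.14].

## Interface

Orientations are given as a unit quaternion [x, y, z, w].
In Python, from station import env, set_gripper, viewer, workorder gives the robot as it stands. Calls block until the motion is done:
- env.reach(position, orientation): joint-space move of the TCP to a pose.
- env.move_l(position, rot=None, rate=150, f_stop=None): straight line of the TCP; rot=None keeps the orientation; rate is the mean speed in mm/s. With f_stop (N) it stops when the force on the tool has changed by that much, and returns True; else False.
- env.move_joints(angles): joint-space move.
- set_gripper(opening): finger opening in mm; the grip force is fixed at half the most; returns when the fingers have stopped.
- env.hold(seconds).
- env.ik(position, orientation): joint angles nearest the present ones, or None.
- env.read_state(): the state.
- viewer.camera(name): name is "scene" or "top" or "wrist"; returns the picture (384x512x3 uint8, blue, green, red); there is no depth.
- viewer.camera_params(name): a dict with "fx", "fy", "cx", "cy" (pixels), "pose" (4x4, takes a point from camera to world coordinates); the wrist camera has in their place "tool_from_camera" (4x4, takes a point from camera to tool coordinates, whose origin is the TCP and whose axes are the flange's). Camera axes: x right, y up, looking along -z (the intrinsics and any distortion apply to the point x, -y, -z); pixel columns grow to the right and rows downward; lengths in mm; the calibration is good to about 2 mm. The wrist camera is an equidistant fisheye: a pixel r from the principal point sees the ray r / f radians off the axis. A picture is of the moment at which its call begins: read the wrist's pose just before it. camera_params takes no time and is no camera call.
A pose or a line that the arm cannot do raises env.IKError and nothing moves.
- workorder.sign_off(): hands the job in, once; it reports no verdict.
The state is a dict: "time_s": time; "qpos": joint angles; "dq": joint speeds; "tau": joint torques, N m; "tool_pos": TCP position; "orientation": TCP orientation; "force": force on the tool from outside, world axes, zero at the start; "wrist_torque": the same for the moment, N m; "width": finger opening in mm.
Only numpy, scipy, OpenCV 4.12 (cv2) and the standard library are available. Lean on these libraries where they do the work, as an engineer would, in place of code of your own. Each camera call takes 0.05 s, during which the arm holds its last target. There are 200 camera calls.

## Working session

There is one attempt and no reset: what is moved stays moved. The work goes in short steps, each a Python script; the robot and the scene stay as the last script left them, time stands still between calls to the robot, and variables do not carry over. Pictures are saved under pics/ and viewed, about 12 in all and at most 16, crops included, and the job is handed in when it is done.

```bash
ls; mkdir -p pics; python3 - <<'E'
from station import env, viewer
import cv2, numpy as np
for n in ("scene","top"):
    cv2.imwrite(f"pics/{n}0.png", viewer.camera(n)); p=viewer.camera_params(n); print(n,{k:np.round(v,3).tolist() if not isinstance(v,str) else v for k,v in p.items()})
print(viewer.camera_params("wrist"))
print(env.read_state())
a=cv2.imread("pics/scene0.png");b=cv2.imread("pics/top0.png")
E
```

```text
pics
scene {'fx': 391.428, 'fy': 391.428, 'cx': 253.983, 'cy': 195.188, 'pose': [[-0.091, -0.798, 0.595, 1186.076], [0.996, -0.071, 0.057, 32.324], [-0.003, 0.598, 0.802, 994.069], [0.0, 0.0, 0.0, 1.0]]}
top {'fx': 455.873, 'fy': 455.873, 'cx': 256.728, 'cy': 189.001, 'pose': [[0.003, 0.998, -0.065, 465.444], [-1.0, 0.005, 0.024, 4.333], [0.024, 0.065, 0.998, 1328.999], [0.0, 0.0, 0.0, 1.0]]}
{'fx': 297.3186396354542, 'fy': 297.3186396354542, 'cx': 250.3845724059386, 'cy': 188.52799594179322, 'tool_from_camera': array([[ 3.71101626e-04,  9.53459602e-01,  3.01520562e-01,
         8.24077710e+01],
       [ 9.99999085e-01,  3.85117065e-05, -1.35254671e-03,
         4.02326558e-01],
       [-1.30121072e-03,  3.01520788e-01, -9.53458715e-01,
        -8.16020503e+01],
       [ 0.00000000e+00,  0.00000000e+00,  0.00000000e+00,
         1.00000000e+00]])}
{'time_s': 0.1, 'qpos': array([ 1.13198751e+00,  4.23761647e-01,  1.63062598e+00,  1.20532382e-05,
        1.08859845e+00, -1.89759020e-02]), 'dq': array([ 1.28867976e-03, -4.99099594e-07, -3.97691991e-03, -1.17391009e-03,
       -1.49757810e-03,  9.98592327e-04]), 'tau': array([-3.57571689e-04, -5.45616138e+01, -2.74324447e+01,  6.45316788e-02,
        1.87449827e-02, -5.98804718e-05]), 'tool_pos': array([254.54469738, 570.3769686 , 301.97621155]), 'orientation': array([ 2.08380876e-01,  9.78047507e-01, -6.77331228e-04, -1.63281886e-04]), 'force': array([ 0.60209524,  0.14658208, -0.02125799]), 'wrist_torque': array([0.01073254, 0.0197244 , 0.01804152]), 'width': 87.80440249662858}
```

View pics/top0.png

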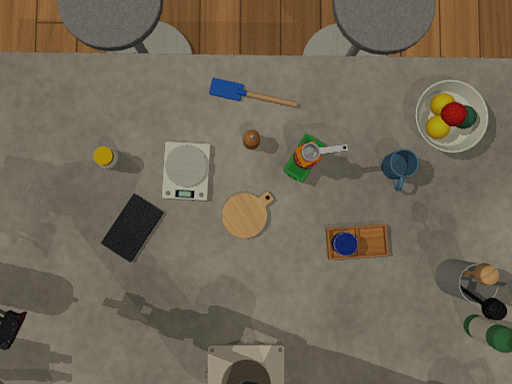

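View pics/scene0.png

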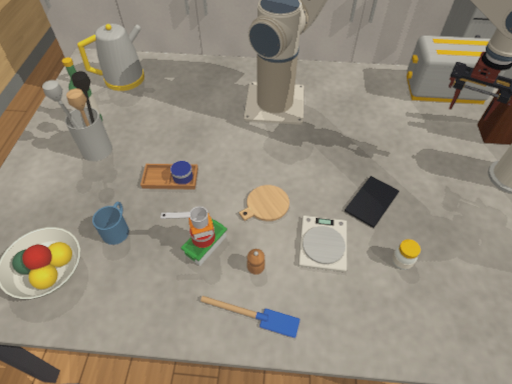

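The top view shows the stack at about (305,157) and the cup handle ending at (347,148). The other spots are the scale pan (187,165), board (245,215), slab (133,228), free tray half (372,241), blue tin (345,243) and mill (251,139). The scene view agrees with this.

```bash
cat > h.py <<'E'
from station import env, set_gripper, viewer, workorder
import numpy as np, cv2
from scipy.spatial.transform import Rotation as R
def rays(name, px, st=None):
    p=viewer.camera_params(name); px=np.atleast_2d(np.asarray(px,float))
    u=(px[:,0]-p["cx"])/p["fx"]; v=(px[:,1]-p["cy"])/p["fy"]
    if name=="wrist":
        r=np.hypot(u,v)+1e-12; d=np.c_[np.sin(r)*u/r, -np.sin(r)*v/r, -np.cos(r)]
        T=np.eye(4); T[:3,:3]=R.from_quat(st["orientation"]).as_matrix(); T[:3,3]=st["tool_pos"]
        P=T@p["tool_from_camera"]
    else:
        d=np.c_[u,-v,-np.ones_like(u)]; P=np.asarray(p["pose"])
    return P[:3,3], d@P[:3,:3].T
def onz(name, px, z, st=None):
    o,d=rays(name,px,st); return (o+d*((z-o[2])/d[:,2])[:,None])[:,:2]
def blobs(mask, amin=30):
    mask=mask.astype(np.uint8)*255
    cs,_=cv2.findContours(mask,cv2.RETR_EXTERNAL,cv2.CHAIN_APPROX_NONE)
    return sorted([c[:,0,:] for c in cs if cv2.contourArea(c)>amin], key=lambda c:-cv2.contourArea(c))
def rect(P):
    (c,wh,a)=cv2.minAreaRect(P.astype(np.float32)); w,h=wh
    if w<h: w,h=h,w; a+=90
    return np.round(c,1), round(w,1), round(h,1), round((a+90)%180-90,1)  # long-side angle deg
def down(yaw):  # tool pointing down, jaw (tool y) along world angle yaw
    y=np.array([np.cos(yaw),np.sin(yaw),0]); z=np.array([0,0,-1.]); x=np.cross(y,z)
    return R.from_matrix(np.c_[x,y,z]).as_quat()
E
python3 - <<'E'
from h import *
im=cv2.imread("pics/top0.png"); hsv=cv2.cvtColor(im,cv2.COLOR_BGR2HSV)
H,S,V=[hsv[...,i].astype(int) for i in range(3)]
def box(m,x0,y0,x1,y1):
    k=np.zeros_like(m); k[y0:y1,x0:x1]=m[y0:y1,x0:x1]; return k
def go(nm,m,z):
    for c in blobs(m)[:2]: P=onz("top",c,z); print(nm,len(c),"px",c.mean(0).round(),rect(P),"circ",np.round(cv2.minEnclosingCircle(P.astype(np.float32))[0],1),np.round(cv2.minEnclosingCircle(P.astype(np.float32))[1],1))
for y,x in [(228,133),(215,245),(165,187),(241,372),(243,345),(139,251),(170,297),(157,298),(148,335),(153,310),(190,165),(210,330)]: print((x,y),hsv[y,x])
go("slab",box(V<70,95,185,170,270),12)
go("board",box((S>60)&(V>120),215,180,280,245),14)
go("tray",box((S>90)&(V>60),315,215,400,270),20)
go("bluetin",box((H>105)&(H<130)&(S>120),315,215,400,270),44)
go("mill",box((S>90),235,120,268,155),60)
go("green",box((H>45)&(H<80)&(S>120),270,120,340,195),46)
go("orange",box((H<20)&(S>150),270,120,340,195),124)
go("case",box((V>175)&(S<40),155,135,215,205),16)
cv2.imwrite("pics/c1.png",cv2.resize(im[125:200,150:360],None,fx=3.8,fy=3.8,interpolation=cv2.INTER_CUBIC))
E
```

```text
(133, 228) [90 20 38]
(245, 215) [ 17 118 167]
(187, 165) [ 32  26 138]
(372, 241) [ 14 173 137]
(345, 243) [113 216  92]
(251, 139) [ 14 174 119]
(297, 170) [ 63 173  93]
(298, 157) [ 18 255 159]
(335, 148) [ 20  19 157]
(310, 153) [ 16  23 121]
(165, 190) [ 33  27 171]
(330, 210) [ 21  45 114]
slab 158 px [132. 227.] (array([439.5, 328.3]), 171.7, 104.1, -32.6) circ [440.3 330.3] 97.3
board 144 px [247. 213.] (array([485.4,   6.2]), 153.0, 130.2, -18.4) circ [484.2  -4.1] 81.2
tray 180 px [357. 242.] (array([ 400.1, -315.4]), 176.1, 92.4, -86.3) circ [ 400.4 -315.8] 97.0
bluetin 97 px [341. 243.] (array([ 396. , -273.1]), 68.1, 58.8, -89.9) circ [ 396.4 -273.2] 35.3
mill 52 px [251. 139.] (array([688.3,  -9.8]), 51.1, 45.0, 0.3) circ [688.3  -9.8] 26.9
green 76 px [296. 168.] (array([ 608.8, -141.5]), 64.7, 60.7, 59.0) circ [ 611.7 -142.1] 41.8
green 60 px [311. 141.] (array([ 689.1, -180.7]), 74.3, 34.5, -89.6) circ [ 673.3 -180.8] 37.2
orange 98 px [305. 158.] (array([ 628.3, -153.3]), 69.8, 59.2, 49.1) circ [ 632.  -159.2] 37.7
```

View pics/c1.png

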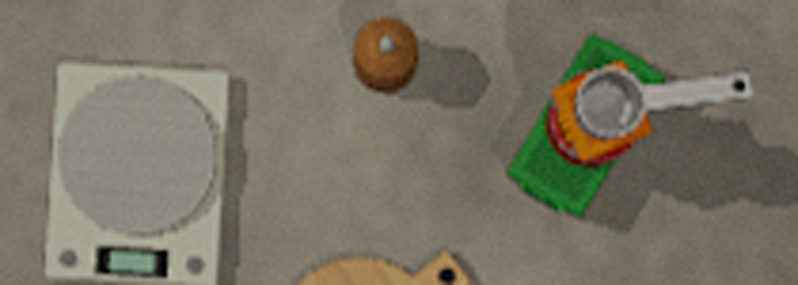

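The crop shows the cup handle running right from (640,100) to (750,85), and the scale display at the bottom at (130,262). The coarse positions are consistent with the sizes given, so I'll start moving and take closer wrist views over each spot.

```bash
python3 - <<'E'
from h import *
import pickle
sc=onz("top",[187,165],24)[0]; tf=onz("top",[372,241],5)[0]; stk=onz("top",[308,153],164)[0]; print(sc,tf,stk)
out={}
for n,xy,z in [("slab",(440,329),215),("scale",sc,230),("board",(484,3),215),("tray",(400,-316),215),("stack",stk,345)]:
    yaw=np.arctan2(xy[1],xy[0]) if n!="stack" else np.radians(7)
    env.reach([xy[0],xy[1],z],down(yaw)); env.hold(0.25)
    st=env.read_state(); im=viewer.camera("wrist"); out[n]=st; cv2.imwrite(f"pics/w_{n}.png",im); print(n,st["time_s"],st["tool_pos"].round(1))
pickle.dump(out,open("st.pkl","wb"))
ims=[cv2.resize(cv2.imread(f"pics/w_{n}.png"),(400,300)) for n in ("slab","scale","board","tray")]
cv2.imwrite("pics/mos.png",np.vstack([np.hstack(ims[:2]),np.hstack(ims[2:])]))
E
```

```text
[618.0103479  173.10923243] [ 401.20752624 -363.37044805] [ 634.63403189 -155.92777376]
slab 1.5583 [439.7 329.9 215.3]
scale 2.8 [617.2 174.3 230. ]
board 3.975 [484.8   3.7 215. ]
tray 5.525 [ 400.5 -315.2  215. ]
stack 7.0167 [ 634.  -156.9  344.5]
```

View pics/mos.png

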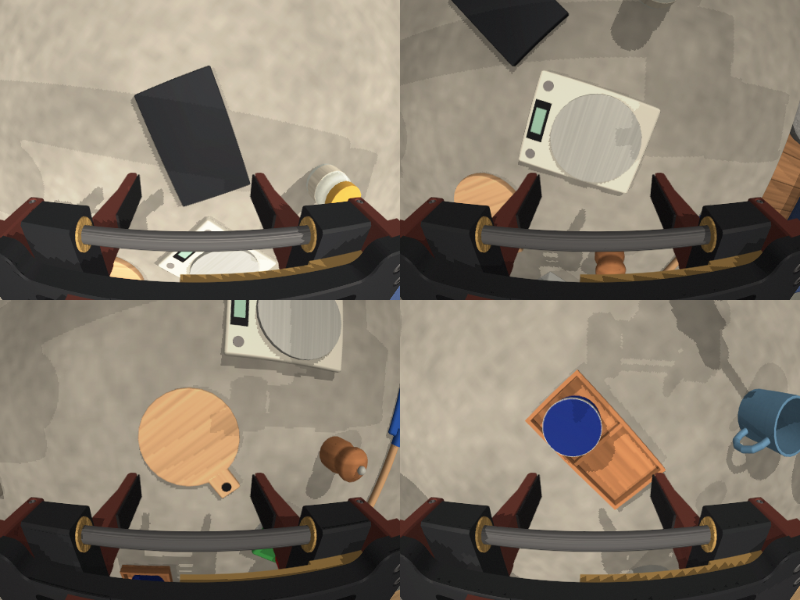

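View pics/w_stack.png

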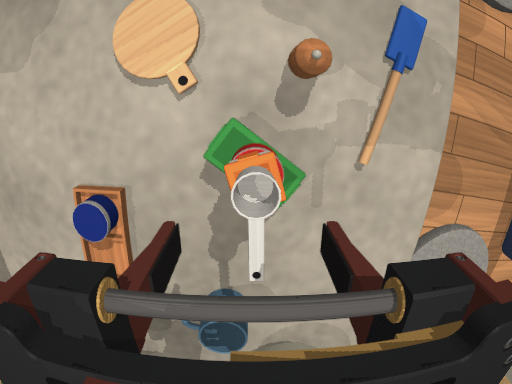

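The wrist views show every target clear and all in full. In the stack view the cup rim is centred near (256,195) with the handle end at (256,275), the orange lid is around (255,180) and the green lid around (254,165). Next I'll take fine positions from contours.

```bash
python3 - <<'E'
from h import *
import pickle
S_=pickle.load(open("st.pkl","rb"))
def load(n):
    im=cv2.imread(f"pics/w_{n}.png"); return im,*[c.astype(int) for c in cv2.split(cv2.cvtColor(im,cv2.COLOR_BGR2HSV))]
def box(m,x0,y0,x1,y1):
    k=np.zeros_like(m); k[y0:y1,x0:x1]=m[y0:y1,x0:x1]; return cv2.morphologyEx(k.astype(np.uint8),cv2.MORPH_OPEN,np.ones((3,3)))>0
def show(n,P,tag=""):
    c,r=cv2.minEnclosingCircle(P.astype(np.float32)); print(n,tag,rect(P),"circ",np.round(c,1),round(r,1))
im,H,S,V=load("slab"); c=blobs(box(V<90,165,80,322,268))[0]; show("slab",onz("wrist",c,12,S_["slab"]))
im,H,S,V=load("scale"); c=blobs(box((V>185)&(S<60),140,80,340,255))
print("scale hsv",[im_ for im_ in (H[170,240],S[170,240],V[170,240])], H[100,185],S[100,185],V[100,185],V[100,345],S[100,345])
if c: show("case",onz("wrist",c[0],16,S_["scale"]))
g=cv2.cvtColor(im,cv2.COLOR_BGR2GRAY); hc=cv2.HoughCircles(cv2.medianBlur(g,3),cv2.HOUGH_GRADIENT,1.5,60,param1=80,param2=30,minRadius=45,maxRadius=75); print(hc[0][:3] if hc is not None else None)
im,H,S,V=load("board"); m=box((S>70)&(V>120)&(H<25),160,90,330,260); c=blobs(m)[0]
P=onz("wrist",c,14,S_["board"]); show("board",P)
# circle fit w/o handle: iterative LSQ
ctr=P.mean(0)
for _ in range(15):
    d=np.hypot(*(P-ctr).T); k=d<70
    A=np.c_[2*P[k],np.ones(k.sum())]; s=np.linalg.lstsq(A,(P[k]**2).sum(1),rcond=None)[0]; ctr=s[:2]
print("board circ",ctr.round(1),np.sqrt(s[2]+ctr@ctr).round(1))
im,H,S,V=load("tray"); c=blobs(box((S>60)&(V>40),150,80,345,270))[0]; show("tray",onz("wrist",c,20,S_["tray"]))
m=box((H>105)&(H<130)&(S>120),150,80,345,270); show("blue",onz("wrist",blobs(m)[0],49,S_["tray"]))
im,H,S,V=load("stack"); st=S_["stack"]
o=box((H<20)&(S>200)&(V>120),215,140,300,215)
for c in blobs(o)[:1]: show("orange",onz("wrist",c,124,st))
gm=box((H>45)&(H<80)&(S>120),190,100,320,230)
pts=np.vstack(blobs(gm)); show("green",onz("wrist",cv2.convexHull(pts)[:,0],46,st))
hb=box((V>175)&(S<50),240,222,272,284); c=blobs(hb)[0]; P=onz("wrist",c,163,st); show("handle",P)
cv2.imwrite("pics/cr.png",np.hstack([cv2.resize(load("stack")[0][110:290,190:320],None,fx=3,fy=3),cv2.resize(load("scale")[0][80:260,140:350],None,fx=2,fy=3)*1]) )
E
```

```text
slab  (array([439.3, 330.9]), 168.0, 100.8, -32.5) circ [439.4 330.9] 96.7
scale hsv [np.int64(23), np.int64(28), np.int64(182)] 26 32 225 147 42
case  (array([604.7, 178.2]), 162.8, 129.1, -2.7) circ [604.9 177.9] 102.2
[[251.25 180.75  60.9 ]
 [303.75 291.75  69.15]
 [197.25 294.75  74.1 ]]
board  (array([477.3,  -2.7]), 152.6, 130.0, -85.9) circ [485.4  -5.3] 81.2
board circ [476.8   8.1] 64.9
tray  (array([ 403.7, -339.2]), 213.5, 91.5, -85.9) circ [ 402.7 -336.2] 112.0
blue  (array([ 397.4, -278.2]), 63.6, 62.6, 51.9) circ [ 397.6 -278.2] 32.1
green  (array([ 641.2, -160.2]), 127.1, 64.5, -31.1) circ [ 641.7 -159.3] 67.2
handle  (array([ 648.9, -223.1]), 68.2, 15.6, -82.3) circ [ 647.9 -223.2] 34.7
```

View pics/cr.png

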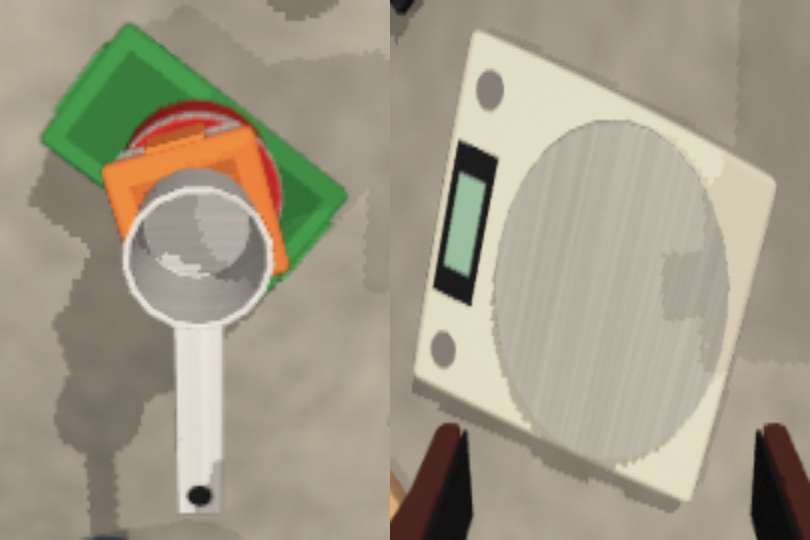

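Slab, board, green lid and case all match their given sizes. The tray mask took in the maroon finger and came out 213 mm long, so I'll redo it. I'll also get the pan and rim centres now.

```bash
python3 - <<'E'
from h import *
import pickle
S_=pickle.load(open("st.pkl","rb"))
im=cv2.imread("pics/w_tray.png");H,S,V=[c.astype(int) for c in cv2.split(cv2.cvtColor(im,cv2.COLOR_BGR2HSV))]
m=(H>6)&(H<22)&(S>90)&(V>75); k=np.zeros_like(m); k[85:272,155:345]=m[85:272,155:345]
k=cv2.morphologyEx(k.astype(np.uint8),cv2.MORPH_OPEN,np.ones((3,3)))
c=blobs(k)[0]; print("tray",c.min(0),c.max(0),rect(onz("wrist",c,20,S_["tray"])))
cor=np.array([[228,90],[163,154],[275,266],[337,215]]); print(onz("wrist",cor,20,S_["tray"]).round(1))
# pan edge: material S/V differs from case
im=cv2.imread("pics/w_scale.png");H,S,V=[c.astype(int) for c in cv2.split(cv2.cvtColor(im,cv2.COLOR_BGR2HSV))]
m=(V<205); k=np.zeros_like(m); k[112:242,186:316]=m[112:242,186:316]
k=cv2.morphologyEx(k.astype(np.uint8),cv2.MORPH_OPEN,np.ones((5,5)))
cand=[c for c in blobs(k)]
P=onz("wrist",cand[0],24,S_["scale"]); ctr=onz("wrist",[[251,179]],24,S_["scale"])[0]
for _ in range(30):
    d=np.hypot(*(P-ctr).T); q=abs(d-60)<5
    A=np.c_[2*P[q],np.ones(q.sum())]; s=np.linalg.lstsq(A,(P[q]**2).sum(1),rcond=None)[0]; ctr=s[:2]
print("pan",ctr.round(1),np.sqrt(s[2]+ctr@ctr),q.sum(),len(P))
e=onz("wrist",[[192.5,177],[310,182],[253,120],[252,235]],24,S_["scale"]); print(e.round(1),np.hypot(*(e-ctr).T))
print("rim",onz("wrist",[[256,195.7],[190+122/3,195.7],[190+273/3,195.7],[256,110+186/3],[256,110+327/3]],164,S_["stack"]).round(1))
print("orange corners", onz("wrist",np.array([[103,172],[252,125],[288,270]])/3+[190,110],124,S_["stack"]).round(1))
im=cv2.imread("pics/w_board.png")
E
```

```text
tray [161  90] [339 267] (array([ 402.4, -318.9]), 172.2, 90.7, -86.0)
[[ 441.3 -232.1]
 [ 354.  -238.9]
 [ 365.3 -405.4]
 [ 451.8 -397.3]]
pan [617.2 175.6] 60.145296053144506 304 420
[[560.5 163.4]
 [677.  190.8]
 [604.  234.7]
 [636.3 117.6]] [57.98608505 61.76592156 60.55602196 61.05683951]
rim [[ 640.9 -162.4]
 [ 617.4 -165.3]
 [ 664.1 -159.6]
 [ 638.  -139.8]
 [ 643.9 -185.8]]
orange corners [[ 606.5 -148.8]
 [ 655.8 -126. ]
 [ 676.3 -176.8]]
```

Everything agrees now. Cup is at (640.7,-162.1), and the nut box and green lid are within about 2 mm of it. Pan is at (617.2,175.6), board (476.8,8.1), free tray half (405.3,-360.5) and slab (439.3,330.9). I'll pick the cup.

```bash
cat >> h.py <<'E'
def at(xy,z,yaw,rate=None,f=None):
    p=[xy[0],xy[1],z]; r=down(np.radians(yaw))
    if rate is None: env.reach(p,r); return False
    return env.move_l(p,rot=r,rate=rate,f_stop=f)
def say(t):
    s=env.read_state(); print(t,round(s["time_s"],1),s["tool_pos"].round(1),"F",s["force"].round(1),"w",round(s["width"],1)); return s
def pick(xy,base,h,yaw,zsafe,width=88,lift=60):
    """grasp point h above the thing's base, which stands at height base"""
    z=base+h+61
    at(xy,zsafe,yaw); at(xy,z+15,yaw,120); at(xy,z,yaw,30); env.hold(.3); say("at grasp")
    set_gripper(20); env.hold(.3); say("closed"); at(xy,z+4,yaw,15); at(xy,z+lift,yaw,80); env.hold(.3); say("lifted")
def place(xy,base,h,yaw,zsafe,opening=88):
    z=base+h+61
    at(xy,zsafe,yaw); at(xy,z+12,yaw,120); env.hold(.4); s=say("above")
    c=2*np.array(xy)-s["tool_pos"][:2]      # take out the standing error
    at(c,z+6,yaw,20); env.hold(.3); say("corr"); print("touch",at(c,z-4,yaw,10,3)); say("down")
    return c
def let_go(c,yaw,opening=88,up=330):
    set_gripper(opening); env.hold(.3); s=say("open"); p=s["tool_pos"]
    env.move_l([p[0],p[1],p[2]+40],rate=40); env.move_l([p[0],p[1],up],rate=150); say("away")
E
python3 - <<'E'
from h import *
pick((640.7,-162.1),124,24,7.7,345)
cv2.imwrite("pics/w1.png",viewer.camera("wrist"))
E
```

```text
at grasp 9.4 [ 640.8 -162.1  209.2] F [-0.1 -0.1 -0.1] w 87.7
closed 10.4 [ 640.7 -162.1  209. ] F [-0.2  0.4  0.6] w 47.5
lifted 12.0 [ 640.6 -162.1  268.5] F [-0.7 -0.1 -0.2] w 46.8
```

View pics/w1.png

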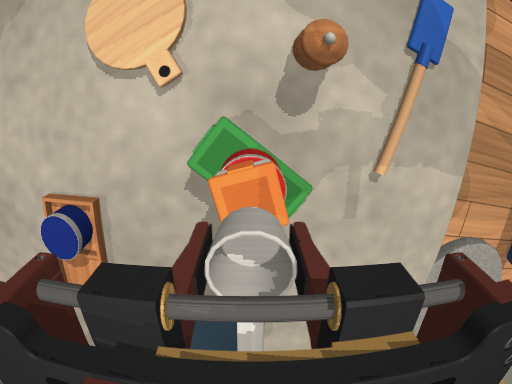

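The cup is held clear, with the rim centred near (252,263) and the rest of the stack undisturbed. The width shrank from 47.5 to 46.8 mm, so the tapered wall may be creeping in the jaws. I'll check the rim height from its apparent size, and whether it's still creeping.

```bash
python3 - <<'E'
from h import *
env.hold(.5); s=say("now"); im=viewer.camera("wrist"); cv2.imwrite("pics/w2.png",im)
g=cv2.cvtColor(im,cv2.COLOR_BGR2GRAY)
L,Rr=[207,263],[296,263]
for a,b in [([206,263],[297,263])]:
    for dz in (-8,-4,0,4,8,12):
        z=s["tool_pos"][2]-61-24+40+dz; P=onz("wrist",[a,b],z,s); print(dz,np.hypot(*(P[1]-P[0])).round(1),P.mean(0).round(1))
cv2.imwrite("pics/w2c.png",cv2.resize(im[190:360,170:340],None,fx=3.5,fy=3.5,interpolation=cv2.INTER_CUBIC))
E
```

```text
now 12.6 [ 640.7 -162.1  269. ] F [-0.5  0.2 -1.4] w 46.7
-8 48.4 [ 642.3 -162.7]
-4 47.0 [ 642.  -160.3]
0 45.5 [ 641.6 -157.8]
4 44.1 [ 641.3 -155.3]
8 42.6 [ 640.9 -152.9]
12 41.2 [ 640.5 -150.4]
```

View pics/w2c.png

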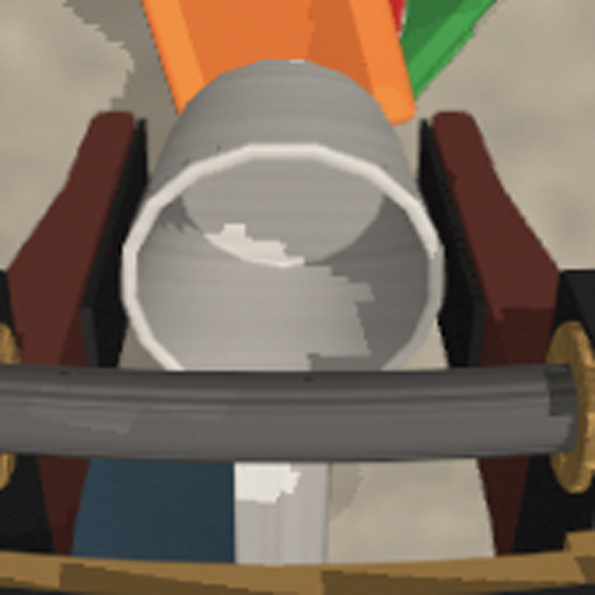

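```bash
python3 - <<'E'
from h import *
s=env.read_state(); zr=s["tool_pos"][2]-61+16
f=lambda x,y:[170+x/3.5,190+y/3.5]
for dz in (-8,-6,-4,0):
    z=zr+dz
    rimtop,riml,rimr=onz("wrist",[f(285,143),f(122,265),f(443,265)],z,s)
    flb,fll,flr=onz("wrist",[f(283,265),f(178,200),f(388,200)],z-36,s)
    base=onz("wrist",[f(292,58)],z-40,s)[0]
    print(dz,"rimtop",rimtop.round(1),"l/r",riml.round(1),rimr.round(1),"floorbottom",flb.round(1),"floor l/r",fll.round(1),flr.round(1),"basefar",base.round(1))
E
```

```text
-8 rimtop [ 639.6 -143.6] l/r [ 617.8 -167.8] [ 666.4 -161.2] floorbottom [ 645.3 -186.7] floor l/r [ 624.  -175.2] [ 662.8 -170. ] basefar [ 641.4 -145.6]
-6 rimtop [ 639.5 -142.6] l/r [ 618.  -166.4] [ 665.9 -160. ] floorbottom [ 645.2 -185.4] floor l/r [ 624.1 -174.1] [ 662.4 -168.9] basefar [ 641.3 -144.9]
-4 rimtop [ 639.4 -141.7] l/r [ 618.2 -165.1] [ 665.3 -158.8] floorbottom [ 645.  -184.2] floor l/r [ 624.2 -172.9] [ 662.1 -167.8] basefar [ 641.1 -144.1]
0 rimtop [ 639.1 -139.8] l/r [ 618.6 -162.5] [ 664.3 -156.4] floorbottom [ 644.6 -181.6] floor l/r [ 624.3 -170.7] [ 661.3 -165.7] basefar [ 640.9 -142.6]
```

The rim, floor and base centres line up, so the cup is upright and no longer creeping. It reads 2–4 mm along the handle from the jaw centre and perhaps 6 mm low, so I'll place it with extra descent margin and a 2 mm correction.

```bash
sed -i 's/z+12,yaw,120); env.hold(.4)/z+18,yaw,120); env.hold(.4)/; s/at(c,z+6,yaw,20); env.hold(.3); say("corr")/at(c,z+10,yaw,20); env.hold(.3); say("corr")/; s/z-4,yaw,10,3/z-4,yaw,8,2.5/' h.py
python3 - <<'E'
from h import *
c=place((617.2,177.1),24,24,7.7,270)
cv2.imwrite("pics/w3.png",viewer.camera("wrist"))
E
```

```text
above 15.6 [617.3 177.1 127.3] F [0.3 0.8 0.1] w 47.0
corr 16.5 [617.2 177.1 119.1] F [-0.3 -0.3 -0.8] w 47.1
touch True
down 17.7 [617.  177.2 108.9] F [0.2 0.6 4.4] w 47.1
```

View pics/w3.png

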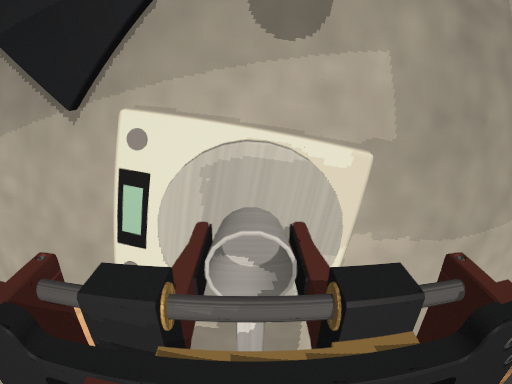

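Contact came at the nominal height (108.9 against 109), so the cup hadn't slipped and my near-range height reading was off by about 6 mm. I'll release it, then go to the nut box with a fresh look from above.

```bash
python3 - <<'E'
from h import *
let_go(None,7.7,up=250)
env.hold(.2); s=say("view scale"); im=viewer.camera("wrist"); cv2.imwrite("pics/w4.png",im)
at((641.3,-162.5),310,23.4); env.hold(.3); s2=say("view stack"); im2=viewer.camera("wrist"); cv2.imwrite("pics/w5.png",im2)
H,S,V=[c.astype(int) for c in cv2.split(cv2.cvtColor(im2,cv2.COLOR_BGR2HSV))]
m=((H<20)&(H>5)&(S>190)&(V>120)); k=np.zeros_like(m); k[120:240,200:310]=m[120:240,200:310]
k=cv2.morphologyEx(k.astype(np.uint8),cv2.MORPH_OPEN,np.ones((3,3)))
for c in blobs(k): print(c.min(0),c.max(0),rect(onz("wrist",c,124,s2)))
cv2.imwrite("pics/m45.png",np.hstack([cv2.resize(im,(400,300)),cv2.resize(im2,(400,300))]))
E
```

```text
open 18.8 [616.5 176.9 108.2] F [ 0.5 -0.5 -0.5] w 87.9
away 20.8 [615.9 176.8 249.2] F [-1.9  0.4 -0.6] w 87.9
view scale 21.0 [616.  176.8 248.8] F [0.6 0.1 0.2] w 87.8
view stack 22.6 [ 641.5 -161.6  309.9] F [ 0.4 -0.3 -0.3] w 87.6
[228 168] [268 206] (array([ 640.7, -162.2]), 37.6, 37.4, -66.5)
[238 152] [258 156] (array([ 627.9, -133. ]), 18.3, 3.7, 23.4)
```

View pics/m45.png

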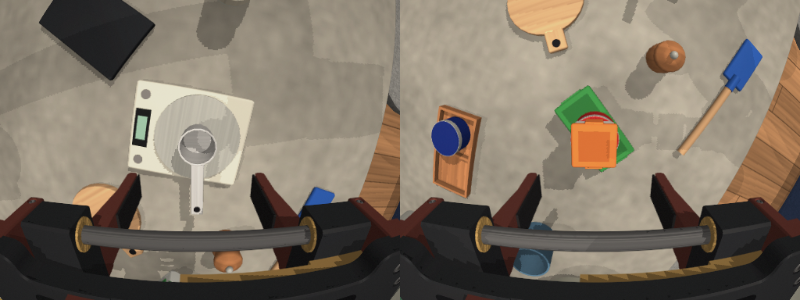

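The cup stands upright on the pan. The nut-box lid is centred at (640.7,-162.2) and turned 23.4°, with its latch clear of the jaws.

```bash
python3 - <<'E'
from h import *
pick((640.7,-162.2),90,26,23.4,310,lift=70)
s=say("look"); cv2.imwrite("pics/w6.png",viewer.camera("wrist"))
c=place((476.8,8.1),14,26,23.4,270)
let_go(None,23.4,up=230); env.hold(.2); s=say("v"); a=viewer.camera("wrist"); cv2.imwrite("pics/w7.png",a)
at((641,-161),260,-31); env.hold(.3); s=say("tin view"); im=viewer.camera("wrist"); cv2.imwrite("pics/w8.png",im)
cv2.imwrite("pics/m78.png",np.hstack([cv2.resize(a,(400,300)),cv2.resize(im,(400,300))]))
H,S,V=[c.astype(int) for c in cv2.split(cv2.cvtColor(im,cv2.COLOR_BGR2HSV))]
m=((H<8)|(H>172))&(S>150)&(V>70); k=np.zeros_like(m); k[110:250,180:330]=m[110:250,180:330]
for c in blobs(cv2.morphologyEx(k.astype(np.uint8),cv2.MORPH_OPEN,np.ones((3,3))))[:3]:
    P=onz("wrist",c,90,s); print("red",c.min(0),c.max(0),rect(P),cv2.minEnclosingCircle(P.astype(np.float32)))
E
```

```text
at grasp 25.0 [ 640.8 -162.2  177.2] F [ 0.3 -0.3 -1.1] w 87.8
closed 25.9 [ 640.7 -162.2  177. ] F [-0.5 -0.5 -0.6] w 55.8
lifted 27.6 [ 640.6 -162.2  246.5] F [ 0.1 -0.5 -2.2] w 55.5
look 27.6 [ 640.6 -162.2  246.5] F [ 0.1 -0.5 -2.2] w 55.5
above 30.4 [476.9   8.1 119.2] F [-0.1 -0.  -1.7] w 55.8
corr 31.3 [476.8   8.1 111.1] F [ 0.6 -0.1 -1. ] w 55.8
touch True
down 32.4 [476.7   8.1 100.9] F [-0.1  0.8  5.7] w 56.0
open 33.4 [476.2   8.1 100.5] F [ 0.6  0.1 -0.4] w 87.8
away 35.3 [475.8   8.1 229.5] F [0.4 1.3 0.7] w 88.1
v 35.5 [475.7   8.1 229. ] F [-0.8  0.  -0.4] w 87.7
tin view 36.8 [ 640.7 -160.1  260.1] F [-0.4 -0.   0.2] w 87.7
red [217 161] [287 228] (array([ 641.4, -163.2]), 63.5, 63.2, 59.1) ((641.6319580078125, -162.93064880371094), 32.19142150878906)
red [230 152] [272 162] (array([ 658.8, -132.1]), 36.4, 8.4, -29.4) ((657.180908203125, -135.0222930908203), 18.22650909423828)
```

View pics/m78.png

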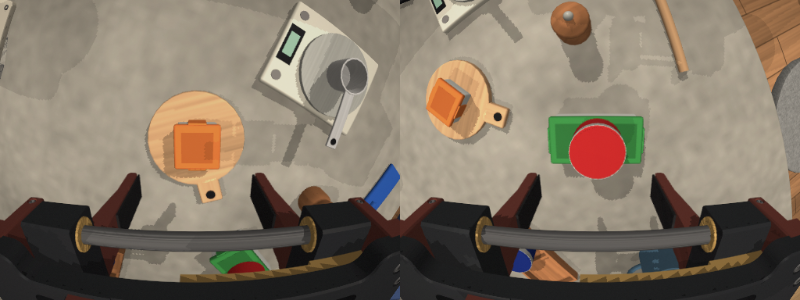

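The nut box is centred on the board by eye. The tin top measures (641.5,-163) with a diameter of 64, which fits. I'll pick it high so the fingertips clear the tray walls, and place it with the jaws along the tray's x so they stay away from the blue tin.

```bash
python3 - <<'E'
from h import *
pick((641.4,-162.7),46,39,4,260,lift=90)
xy=np.array((404.9,-359.9)); yaw=4; z=5+39+61
at(xy,235,yaw); at(xy,z+40,yaw,120); env.hold(.4); s=say("above"); im=viewer.camera("wrist"); cv2.imwrite("pics/w9.png",im)
E
```

```text
at grasp 39.4 [ 641.5 -162.7  146.1] F [-0.1 -0.6  0.2] w 87.7
closed 40.2 [ 641.3 -162.7  146. ] F [-0.9 -0.3  0.7] w 65.6
lifted 42.2 [ 641.3 -162.7  235.7] F [ 0.6  0.  -1.8] w 65.4
above 44.6 [ 405.  -360.   145.4] F [ 0.6  0.7 -1.6] w 65.4
```

View pics/w9.png

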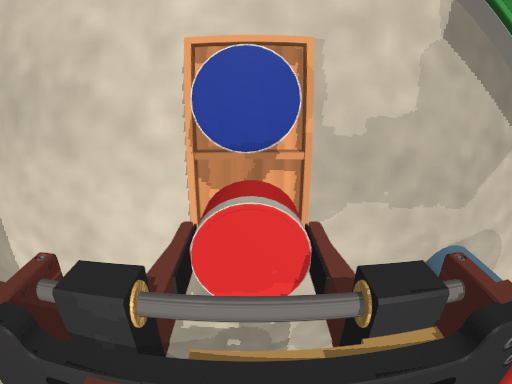

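The tin hangs over the free half, with the blue tin at (246,98). The tray's side walls are at columns ~187 and 313, its far wall at row ~38 and the divider at row ~155. I'll check the lateral fit from this closer view before lowering.

```bash
python3 - <<'E'
from h import *
s=env.read_state(); im=cv2.imread("pics/w9.png");H,S,V=[c.astype(int) for c in cv2.split(cv2.cvtColor(im,cv2.COLOR_BGR2HSV))]
t=(H>6)&(H<22)&(S>90)&(V>75)
k=np.zeros_like(t);k[30:200,170:330]=t[30:200,170:330]
c=blobs(cv2.morphologyEx(k.astype(np.uint8),cv2.MORPH_OPEN,np.ones((3,3))))[0]; P=onz("wrist",c,20,s)
a=np.radians(4); X=np.array([np.cos(a),np.sin(a)]);Y=np.array([-np.sin(a),np.cos(a)])
top=c[:,1]<c[:,1].min()+4; xs=P[(c[:,1]>60)&(c[:,1]<190)]@X
l=P[(c[:,1]>60)&(c[:,1]<190)&(c[:,0]<200)]; r=P[(c[:,1]>60)&(c[:,1]<190)&(c[:,0]>300)]
print("left fit",np.median(l@X),"right",np.median(r@X),"angles",[np.degrees(np.arctan2(*(lambda q:(q[1],q[0]))(cv2.fitLine(q.astype(np.float32),2,0,.1,.1).ravel()[:2]))) for q in (l,r)])
yt=np.median(P[top]@Y); xc=(np.median(l@X)+np.median(r@X))/2; free=xc*X+(yt-127.75)*Y
print("far edge",yt,"width",np.median(r@X)-np.median(l@X),"free centre",free.round(1))
print("divider", (onz("wrist",[[248,152],[248,159]],19,s)@Y).round(1),"expected",yt-83.5,yt-88.5)
m=((H<8)|(H>172))&(S>150)&(V>180); k=np.zeros_like(m); k[190:300,180:320]=m[190:300,180:320]
c=blobs(k)[0]; Q=onz("wrist",c,s["tool_pos"][2]-56,s); w=Q@X; print("tin l/r",w.min(),w.max(),"far",(Q@Y).max(), "tool",s["tool_pos"][:2]@X,s["tool_pos"][:2]@Y)
E
```

```text
left fit 333.984486973875 right 423.1859524732699 angles [np.float32(-85.87883), np.float32(-85.92365)]
far edge -259.7519356151607 width 89.20146549939489 free centre [ 404.7 -360.1]
divider [-342.5 -347.6] expected -343.2519356151607 -348.2519356151607
tin l/r 347.79412103743437 411.20578817825117 far -355.575829817761 tool 378.8382545063467 -387.3473800773013
```

The free-half centre is (404.7,-360.1), the tin sits within 1 mm of the tool axis, and the angles agree. I'll lower it.

```bash
python3 - <<'E'
from h import *
xy=(404.6,-360.1); yaw=4; z=105
at(xy,z+20,yaw,60); env.hold(.3); say("pre"); print("touch",at(xy,z-3,yaw,9,2.5)); say("down")
let_go(None,yaw,up=230); env.hold(.2); a=viewer.camera("wrist"); cv2.imwrite("pics/w10.png",a)
at((641,-160.5),215,58.9); env.hold(.3); s=say("dough view"); im=viewer.camera("wrist"); cv2.imwrite("pics/w11.png",im)
cv2.imwrite("pics/m1011.png",np.hstack([cv2.resize(a,(400,300)),cv2.resize(im,(400,300))]))
H,S,V=[c.astype(int) for c in cv2.split(cv2.cvtColor(im,cv2.COLOR_BGR2HSV))]
m=(H>45)&(H<80)&(S>120); k=np.zeros_like(m); k[60:280,160:350]=m[60:280,160:350]
c=blobs(cv2.morphologyEx(k.astype(np.uint8),cv2.MORPH_OPEN,np.ones((3,3))))[0]; print("green",c.min(0),c.max(0),rect(onz("wrist",c,46,s)))
E
```

```text
pre 45.5 [ 404.7 -360.2  125.2] F [-0.7  0.  -2.1] w 65.5
touch True
down 47.4 [ 404.6 -360.1  104.9] F [ 0.5 -0.4  5.7] w 65.8
open 48.3 [ 404.1 -359.6  104.2] F [-0.4  0.9 -0.3] w 87.7
away 50.1 [ 403.7 -359.3  229.4] F [-0.8 -0.4  0.2] w 87.8
dough view 51.9 [ 640.6 -161.5  215.2] F [1.1 0.4 0.2] w 87.9
green [212 118] [287 253] (array([ 639.5, -160.5]), 127.5, 64.0, -31.1)
```

View pics/m1011.png

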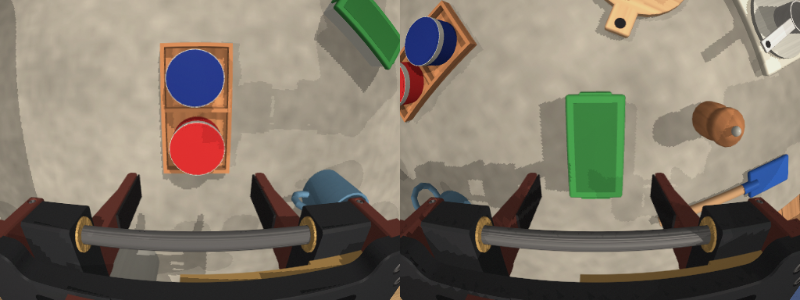

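The tin is seated in its half and the blue tin is untouched. The dough box is at (639.8,-160.5), turned -31.1°. The slab is at -32.5°, so I'll turn the box 1.4° on the way.

```bash
python3 - <<'E'
from h import *
pick((639.8,-160.5),0,36,58.9,215,lift=155)
c=place((439.3,330.9),12,36,57.5,255)
cv2.imwrite("pics/w12.png",viewer.camera("wrist"))
let_go(None,57.5,up=260); env.hold(.2); s=say("v"); a=viewer.camera("wrist"); cv2.imwrite("pics/w13.png",a)
H,S,V=[q.astype(int) for q in cv2.split(cv2.cvtColor(a,cv2.COLOR_BGR2HSV))]
m=(H>45)&(H<80)&(S>120); k=np.zeros_like(m); k[40:290,140:370]=m[40:290,140:370]
c=blobs(cv2.morphologyEx(k.astype(np.uint8),cv2.MORPH_OPEN,np.ones((3,3))))[0]; print("green",rect(onz("wrist",c,58,s)))
env.reach([254.7,480,340],down(np.radians(64))) ; env.hold(.5)
t=viewer.camera("top"); cv2.imwrite("pics/top1.png",t)
cv2.imwrite("pics/m13.png",np.hstack([cv2.resize(a,(400,300)),cv2.resize(t[120:270,90:400],(400,194))[:194] if 0 else cv2.copyMakeBorder(cv2.resize(t[120:275,90:400],(400,200)),50,50,0,0,cv2.BORDER_CONSTANT)]))
say("end")
E
```

```text
at grasp 54.1 [ 639.9 -160.5   97.1] F [0.1 0.3 1.1] w 88.3
closed 54.9 [ 639.8 -160.6   97. ] F [-0.5 -0.4  1.1] w 66.1
lifted 57.7 [ 639.8 -160.5  251.9] F [ 0.6 -1.  -3. ] w 65.6
above 61.2 [439.4 331.  127.3] F [ 0.1 -0.4 -3.3] w 65.5
corr 62.0 [439.2 330.9 119.1] F [ 0.   0.6 -3.3] w 65.8
touch True
down 63.2 [439.2 330.8 109. ] F [ 0.  -0.4  5.9] w 65.8
open 64.1 [438.5 330.3 108.1] F [ 0.2 -0.1  0.6] w 88.1
away 66.2 [438.1 330.  259.3] F [-1.  -0.1 -0.9] w 87.8
v 66.4 [438.2 330.  259. ] F [-0.4 -0.9  0.9] w 87.6
green (array([439.6, 331.6]), 127.4, 65.2, -32.4)
end 68.0 [254.9 479.9 340. ] F [-0.1  1.   0.2] w 88.3
```

View pics/m13.png

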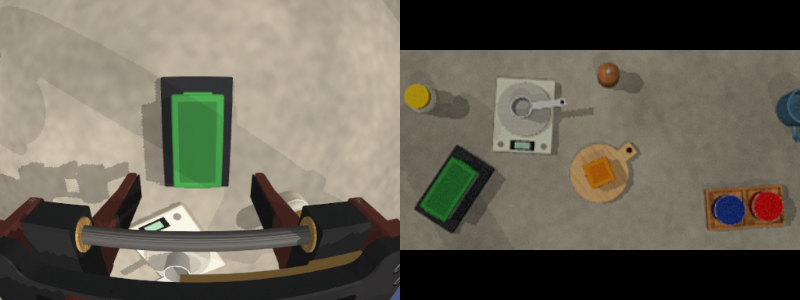

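Everything is in its place in the top view. I'll do one numeric cross-check of the offsets from that independent camera before handing in.

```bash
python3 - <<'E'
from h import *
im=cv2.imread("pics/top1.png"); H,S,V=[c.astype(int) for c in cv2.split(cv2.cvtColor(im,cv2.COLOR_BGR2HSV))]
def r(m,b,z):
    k=np.zeros_like(m); x0,y0,x1,y1=b; k[y0:y1,x0:x1]=m[y0:y1,x0:x1]; return rect(onz("top",np.vstack(blobs(k,15)[:1]),z))
sl=(95,185,170,270)
print("slab",r((V<70)|((H>45)&(H<80)&(S>120)),sl,12),"green",r((H>45)&(H<80)&(S>120),sl,58))
bb=(215,180,270,245); k=np.zeros_like(H,bool); k[180:245,215:272]=((S>60)&(V>120)&(H<25))[180:245,215:272]
P=onz("top",blobs(k)[0],14); ctr=np.array([478.,8.])
for _ in range(15):
    d=np.hypot(*(P-ctr).T); q=d<70; s=np.linalg.lstsq(np.c_[2*P[q],np.ones(q.sum())],(P[q]**2).sum(1),rcond=None)[0]; ctr=s[:2]
print("board",ctr.round(1),"nut",r((H<17)&(S>190),bb,48))
tr=(315,215,400,270)
print("tray",r((S>90)&(V>60),tr,20),"red",r(((H<8)|(H>172))&(S>150)&(V>60),tr,49),"blue",r((H>105)&(H<130)&(S>120),tr,49))
print("mill",r(S>90,(235,120,268,155),60))
g=cv2.medianBlur(cv2.resize(cv2.cvtColor(im,cv2.COLOR_BGR2GRAY)[135:205,155:220],None,fx=6,fy=6,interpolation=cv2.INTER_CUBIC),5)
f=lambda c:[155+(c[0]+.5)/6-.5,135+(c[1]+.5)/6-.5]
p=cv2.HoughCircles(g,cv2.HOUGH_GRADIENT,1,60,param1=60,param2=25,minRadius=115,maxRadius=140)
c=cv2.HoughCircles(g,cv2.HOUGH_GRADIENT,1,60,param1=60,param2=20,minRadius=46,maxRadius=60)
if p is not None: print("pan",onz("top",[f(p[0][0])],24),p[0][:2])
if c is not None: print("cup",[(onz("top",[f(q)],64).round(1),q) for q in c[0][:3]])
E
```

```text
slab (array([439.6, 328.6]), 171.5, 103.5, -32.6) green (array([441.1, 330.9]), 134.2, 66.9, -32.1)
board [475.4   9. ] nut (array([476. ,   9.2]), 40.1, 38.2, 23.4)
tray (array([ 400.2, -315.2]), 175.8, 92.3, -86.3) red (array([ 403.4, -354.1]), 73.6, 61.5, -89.9) blue (array([ 396.3, -272. ]), 67.8, 58.6, -89.9)
mill (array([688.3,  -9.8]), 51.1, 45.0, 0.3)
cup [(array([[616.1, 175.4]]), array([178.5, 176.5,  46.8], dtype=float32))]
```

```bash
python3 - <<'E'
from h import *
say("final"); print(workorder.sign_off())
E
```

```text
final 68.0 [254.9 479.9 340. ] F [-0.1  1.   0.2] w 88.3
the job is handed in; nothing more can be done
None
```

I took the stack apart from the top down, placed all four things where you asked, and handed the job in at 68 s. Each was lowered slowly to a light touch, which came within about 0.2 mm of the expected height, then released. The arm ended clear of everything.

The last checks, mostly from the top camera:

| Thing | Offset from the middle of its place | Notes |
|---|---|---|
| Measuring cup | about 1 mm | against the pan centre from the wrist camera, as the top camera's pan detection found nothing |
| Nut box | about 1 mm | |
| Cocoa tin | about 3 mm in the top view | its mask was smeared (73.6 x 61.5 mm for a 66 mm tin); the wrist view just before lowering put it within 1 mm |
| Dough box | about 3 mm | 0.5° from the slab's direction; the wrist camera read 1 mm and 0.1° |

The salt mill measured exactly as before, and the blue tin within about 1 mm.

**Disagreements:**
- **Cup height:** while the cup was held, a close-range camera estimate put it about 6 mm low. The touch-down height showed it had not slipped, so that estimate was wrong.
- **Camera offset:** the top and wrist cameras differ by 2–3 mm in absolute position.

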